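# Shut and latch the access hatch of the test rig's control box

## Robot

A 6-joint arm with a two-finger parallel gripper is mounted at the origin on the work surface. World frame = base frame: x ahead of the robot, y to its left, z up, the work surface at z = 0. Lengths are in m, angles in rad, forces in N, time in s.
With the tool pointing down it reaches from about 0.35 to 0.775 m from the base axis. Payload 7.3 kg.
Tool frame: the origin (TCP) lies at the very end of the fingers, on their centre line; the grasp point (between the pads) lies 19 mm behind it; z points along the fingers, y is the line along which they close (so a half turn about z gives the same grasp; the last joint's range is limited). The gripper opens to 92 mm and grips with 3 to 60 N. Pads are 19 mm wide; open, the fingers measure 130 mm over their backs; the gripper's body (75 mm by 190 mm) begins 47 mm behind the grasp point.
Start: joints at [1.199, 0.342, 1.524, -0, 1.275, -0.146], TCP at [0.118, 0.512, 0.227] pointing down, gripper open.
Joint ranges: [-2.53, 2.53], [-0.77, 2.02], [0.04, 2.7], [-1, 4.14], [0.28, 2.66], [-3.11, 3.11]. Speed limits (rad/s): [2.57, 2.57, 3.14, 3.14, 3.14, 3.14].

## Interface

Orientations are given as [roll, pitch, yaw] about the fixed x, y, z axes, in that order (R = Rz(yaw) Ry(pitch) Rx(roll)).
In Python, from cell import robot, read_camera, get_calibration gives the robot as it stands. The module is installed in compiled form; this text tells all that it offers.
- The arm moves only by the tool send_rows, never from a script. Its argument "plan" is a list of rows, each a list of 2 entries, a list of its own where there are three numbers: the shift along the tool's x, y, z as a fraction of full scale, then the turn, a rotation vector about the tool's x, y, z as a fraction of full scale. A call has exactly 10 rows; each row shifts and turns the commanded pose from where the row before left it, along the tool's axes as they then stand; what a row does not reach is not made up. Full scale, the value 1, is 0.025 m for a shift and 90 degrees for a turn. A row lasts 1/8 s, in which the tool goes at most 62.5 mm and 10.7 degrees, less where a joint would pass 70% of its speed; a pose out of reach is approached as far as the arm can. A call with a number of a shift or a turn outside -1 to 1 is refused whole. A call with a gripper value outside its range is refused whole. "gripper" is the opening, from -1 (shut) to 1 (fully open), so that 0 is half open, set as the call begins (left out, the last holds). The fingers move at their own pace and stop on an object; "force" is the grip in N (left out, the last holds). Time passes only in rows, so rows that do not move let the fingers close, or fill a call up. It gives the time, the measured TCP pose, the force, the opening and the grip force at its end, in the units of the state.
- robot.observe(): the state, without advancing time (a new reading comes with each control period).
- read_camera(name): name is "scene" or "top" or "wrist"; returns (picture, depth): 420x560x3 uint8, blue, green, red; 420x560 float32, m along the optical axis (not along the pixel's ray), 0 where there is no reading.
- get_calibration(name): a dict with "intrinsics" (3x3 intrinsics, pixels), "dist_coeffs" ([k1, k2, p1, p2, k3] as OpenCV has them; the pictures are not rectified), "rvec" (rotation vector, rad) and "tvec" (3), from world to camera coordinates, as OpenCV has them. Camera axes: x right, y down, z forward; pixel columns grow to the right and rows downward; lengths in m; the calibration is good to about 2 mm. A picture is of the moment at which its call begins: read the wrist's pose just before it. get_calibration takes no time and is no camera call; for the wrist camera it gives the pose at the moment of the call.
- robot.hand_in(): hands the job in; it is judged then, once.
The state is a dict: "time": time; "qpos": joint angles; "qvel": joint speeds; "joint_efforts": joint torques, N m; "tool_pos": TCP position; "tool_rot": TCP orientation; "contact_force": force on the tool from outside, world axes, zero at the start; "torque": the same for the moment, N m; "opening": finger opening in m; "grip_force": force on a finger pad.
Only numpy, scipy, OpenCV 4.12 (cv2) and the standard library are available. Lean on these libraries where they do the work, as an engineer would, in place of code of your own. Each camera call takes 0.05 s, during which the arm holds its last target. There are 200 camera calls.

## Task

Swing the open access hatch on top of the control box down shut without slamming it, then hold it pressed against its rubber seal while you turn the wing knob clockwise to its stop, so that the cam tongue underneath swings behind the frame edge and keeps the hatch shut when you let go. Press gently but enough: do not crush the seal, do not force the knob if the tongue catches on the edge (press a little more instead), and leave everything else where it is.

Things in the scene. Friction and masses are not known exactly. Their poses are not given: they have to be found in the camera images.
- enclosure: Grey sheet-metal control box fixed on the bench, 360 (x) x 400 (y) x 130 mm high; origin at the centre of its underside, x pointing from its front (robot side) to its back. Its top has an opening for the hatch.
- frame: Steel frame of the opening, fixed to the box, same origin and axes as the box. Its front edge strip (17 x 200 x 10 mm bar, inner edge at x = -83 mm) has a rubber seal, 11 mm wide, 11.5 high, on top. The strip's underside is nominally 122 mm above the origin, but strip and seal together sit up to 5 mm higher or lower from case to case, which the pose does not show.
- hatch (a joint): Angle of the hatch (rad): grey plate 205 (x) x 240 (y) x 8 mm, hinged at its back edge (axis along the box's y, at x = +105 mm, 142 mm up). 0 is level, positive open (front up). Starts at 0.35 to 0.75 and stays where left: friction hinge with a balancing spring, 1 to 3 N at the front edge moves it. Shut but not pressed it rests on the seal at 0 to 0.06; pressed or latched at -0.035 to 0.035.
- hatch_front (a point): Point on the hatch's upper face, on its centre line, 15 mm from its front edge, 195 mm from the hinge axis; axes of the hatch (x towards the hinge, y along it, z out of the upper face). 70 mm to either side of it along y the face is free of the knob: a good place to push.
- knob (a joint): Angle of the wing knob (rad), growing clockwise seen from above: 0 is the open stop, 1.6 the closed stop; starts at 0 to 0.25. The tongue meets the frame edge at about 0.45: if the hatch is pressed too little it catches there and the knob turns no farther. It turns with about 0.05 N m, more when the seal loads it.
- knob_grip (a point): Middle of the black wing, on the knob's axis, 165 mm from the hinge axis on the hatch's centre line, 21 mm above its face. Wing 10 mm thick (x), 50 long (y), 26 high (8 to 34 mm above the face), on a disc of 48 mm diameter, 8 mm high, turning with it. z: knob axis, out of the hatch. The point turns with the knob; at knob 0 its y is the box's y. The tongue points to -y, where a white dash is.
- tongue: Hidden steel cam tongue on the knob's shaft under the hatch: 12 mm wide, 4 thick, reaching 38 mm from the axis, top 28.5 mm below the hatch's upper face; origin on the axis. It passes under the edge strip once the seal is squeezed about 5 mm. The seal gives 2.2 N per mm and is solid after 6.6 mm. Pressing on the knob, it passes at about 11 to 14 N; near 18 N the seal is solid.
- coupling: Bystander: brass hose coupling, 32 mm across, 42 mm high, standing on the box's top to the left of the hatch; origin at the centre of its underside.
- clamp_ring: Bystander: steel ring, 44 mm across, 12 mm high, lying on the box's top to the right of the hatch; origin at the centre of its underside.
- torch: Bystander: black inspection torch, 145 mm long, 38 mm across, lying on the bench.
- screwdriver: Bystander: screwdriver lying on the bench in front of the box.
- wrench: Bystander: wrench lying on the bench at the right.
- jar: Bystander: glass jar, 60 mm across, 70 mm high, on the bench at the right.
- fitting: Bystander: steel hose fitting, 40 mm across, 50 mm high, standing on the bench at the left.

How it is judged:
On the way, in this order (a step that is already met when the one before it is completed fails the run):
1. the hatch is swung down on its seal, the knob not yet turned (value of joint hatch below 0.08 rad and value of joint knob below 0.45 rad), for 0.1 s.
2. the knob is turned with the tongue behind the frame edge (value of joint hatch below 0.045 rad and value of joint knob above 1.3 rad), for 0.2 s.
At the end, for the whole second after the job is handed in: The hatch is shut (joint below 0.045 rad) and held there by the tongue alone, the knob is turned at least 1.3 rad from its open stop, the tongue bears on the underside of the frame edge (more than 1 N), and everything is at rest (all of step 2 and velocity of joint hatch below 0.05 rad/s and velocity of joint knob between -0.1 and 0.1 rad/s and contact force between tongue and frame above 1 N); the robot touches nothing.
It fails at once if the tongue is forced against the frame edge with more than 25 N while the knob is being turned in (contact force between tongue and frame above 25 N and value of joint knob below 1.2 rad).
It fails at once if the seal is crushed: the frame is pressed with more than 35 N, other than by the tongue (contact force between frame and anything else above 35 N and contact force between tongue and frame below 12 N).
It fails at once if the hatch is slammed (shut faster than 2.5 rad/s) (velocity of joint hatch below -2.5 rad/s).
It fails at once if a bystander is displaced by more than 30 mm (distance of any of coupling, clamp_ring, torch, screwdriver, wrench, jar, fitting from where it was at the start of the episode above 0.03 m).
It also fails if it takes over 72 s, if anything falls off the work surface, if the arm or the gripper's body presses on something with over 40 N, if the wrist force passes 120 N, or if a joint passes its speed limit or range.

## Working session

There is one attempt and no reset: what is moved stays moved. The work goes in short steps, Python scripts to look and compute and a tool call to move; the robot and the scene stay as the last step left them, time stands still between calls to the robot, and variables do not carry over. Pictures are saved under pics/ and viewed, at most 10 in all, crops included, and the job is handed in when it is done.

Besides the shell and the picture viewer there is one more tool, called after "Request:" as name(argument=value, ...), one argument or row to a line, values as JSON. send_rows: Moves the arm, as the interface text tells. Shift numbers are shares of 0.025 m and turn numbers shares of 90 degrees, none past 1 either way. Its arguments: {"type":"object","properties":{"plan":{"type":"array"},"gripper":{"type":"number"},"force":{"type":"number"}},"required":["plan"]}

```bash
mkdir -p pics; cat > h.py <<'E'
import cv2,numpy as np
from cell import robot,read_camera,get_calibration
def cal(n):
    c=get_calibration(n);R=cv2.Rodrigues(np.array(c['rvec'],float))[0]
    return np.array(c['intrinsics'],float),np.array(c['dist_coeffs'],float),R,np.array(c['tvec'],float).ravel()
def pts(n,uv,d,C=None):
    K,D,R,t=C or cal(n)
    q=cv2.undistortPoints(np.array(uv,float).reshape(-1,1,2),K,D)[:,0]
    P=np.c_[q,np.ones(len(q))]*np.array(d,float).reshape(-1,1)
    return (P-t)@R
def cloud(n,depth,C=None):
    v,u=np.mgrid[:420,:560]
    return pts(n,np.c_[u.ravel(),v.ravel()],depth.ravel(),C).reshape(420,560,3)
E
python3 - <<'E'
from h import *
for n in('scene','top'):
    i,d=read_camera(n);cv2.imwrite(f'pics/{n}0.png',i);np.savez(f'{n}0.npz',i=i,d=d)
    K,D,R,t=cal(n);print(n,-R.T@t,R[2])
print(robot.observe())
E
```

```text
scene [1.1235111  0.61470344 1.11788764] [-0.48336432 -0.46404347 -0.74230896]
top [ 0.39286267 -0.01416459  1.42138487] [ 0.06730485 -0.00257279 -0.99772914]
{'time': 0.1, 'qpos': array([ 1.19899217e+00,  3.42635725e-01,  1.52485408e+00, -3.82229627e-05,
        1.27541653e+00, -1.46005463e-01]), 'qvel': array([ 0.00106555, -0.0041038 , -0.00348468, -0.00062788, -0.00077732,
        0.00041582]), 'joint_efforts': array([ 2.16219378e-03, -4.32011318e+01, -2.44696623e+01,  7.21578137e-02,
        5.26142085e-02, -3.24931693e-05]), 'tool_pos': array([0.11740769, 0.51135584, 0.22614698]), 'tool_rot': array([-3.14028763e+00, -1.54960612e-04,  2.91580501e+00]), 'contact_force': array([-0.50488493, -0.77701684, -0.5203627 ]), 'torque': array([-0.04055546,  0.01043082,  0.00212458]), 'grip_force': 0.0, 'opening': 0.09198432845461789}
```

View pics/scene0.png

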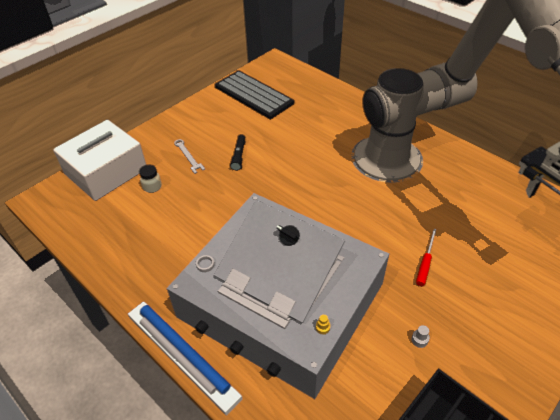

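View pics/top0.png

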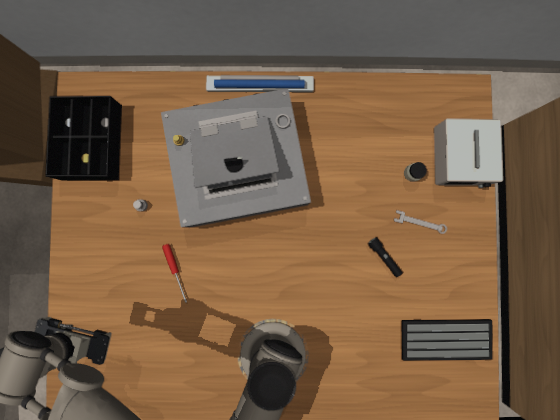

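The scene picture shows the box with the hatch half open and the black knob at (288,235). The top picture has the box at about (235,158), rotated by roughly 8°, the knob at (233,164), the brass coupling at (179,140) and the ring at (283,121). Next I'll measure the box, hatch and knob from depth.

```bash
python3 - <<'E'
from h import *
z=np.load('top0.npz');i,d=z['i'],z['d'];P=cloud('top',d)
u0=slice(150,325);m=np.zeros((420,560),np.uint8);m[80:235,150:325]=1
zz=P[...,2];print(np.histogram(zz[m>0],bins=np.arange(-.02,.32,.01)))
b=((zz>.11)&(m>0)&(d>0))
hp=cv2.convexHull(P[b][:,:2].astype(np.float32));r=cv2.minAreaRect(hp);print('rect',r)
t=(abs(zz-.13)<.008)&(m>0);r2=cv2.minAreaRect(P[t][:,:2].astype(np.float32));print(r2,np.median(zz[t]))
g=i.astype(int).max(2)
k=(g<45)&(zz>.17)&(m>0);print('knob',k.sum(),P[k].mean(0),P[k].min(0),P[k].max(0))
cv2.imwrite('pics/top0c.png',cv2.resize(i[80:235,150:325],None,fx=4,fy=4,interpolation=cv2.INTER_CUBIC)[:600,:800])
E
```

```text
(array([  14, 5535, 4947,  302,  192,  153,  555,   73,   26,   33,   23,
         22,   25,   28, 4962, 4776,  558,  525,  538,  560,  532,  516,
        489,  458,  654,  429,   81,    5,    0,    0,    0,    0,    0]), array([-0.02, -0.01,  0.  ,  0.01,  0.02,  0.03,  0.04,  0.05,  0.06,
        0.07,  0.08,  0.09,  0.1 ,  0.11,  0.12,  0.13,  0.14,  0.15,
        0.16,  0.17,  0.18,  0.19,  0.2 ,  0.21,  0.22,  0.23,  0.24,
        0.25,  0.26,  0.27,  0.28,  0.29,  0.3 ,  0.31]))
rect ((0.6289274096488953, 0.11826732754707336), (0.36322444677352905, 0.4026259183883667), 11.122644424438477)
((0.6290057897567749, 0.1182653084397316), (0.36312785744667053, 0.4025850296020508), 11.14467716217041) 0.12988594658195968
knob 209 [0.58523784 0.10883339 0.2404091 ] [ 0.39286267 -0.01416459  0.21977738] [0.60269367 0.1457879  1.42138487]
```

View pics/top0c.png

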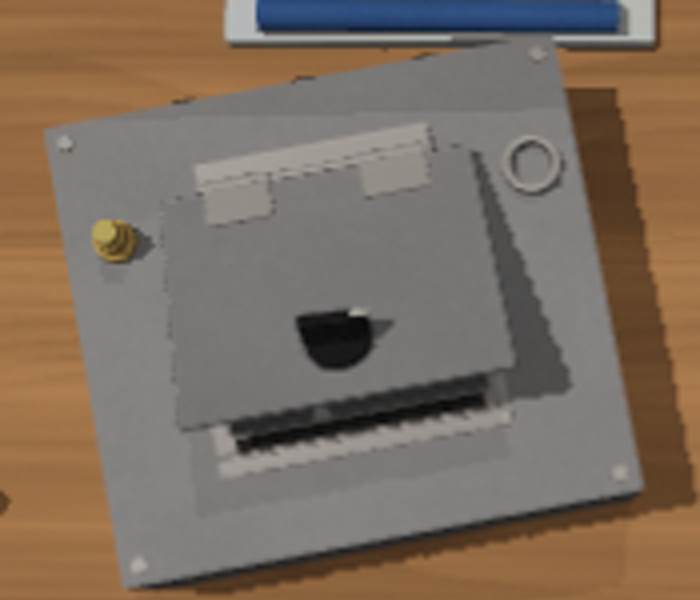

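The crop shows the hatch plate from (170,200) to (510,425), with the knob at (335,335). The white dash at (360,312) is on the right side, so the knob is near 0. Next I'll fit the plate plane.

```bash
cat >> h.py <<'E'
c0=np.array([.629,.1183]);b0=np.deg2rad(11.1)
Rb=np.array([[np.cos(b0),-np.sin(b0)],[np.sin(b0),np.cos(b0)]])
def tobox(P): return np.concatenate([(P[...,:2]-c0)@Rb,P[...,2:]],-1)
def toworld(p): p=np.asarray(p,float);return np.r_[c0+Rb@p[:2],p[2]]
def hatch(P,d):
    B=tobox(P)
    m=(d>0)&(abs(B[...,1])<.105)&(B[...,0]>-.1)&(B[...,0]<.06)&(B[...,2]>.147)&(abs(B[...,1])>.04)
    f=np.polyfit(B[m][:,0],B[m][:,2],1);r=B[m][:,2]-np.polyval(f,B[m][:,0])
    g=abs(r)<.004;f=np.polyfit(B[m][g,0],B[m][g,2],1)
    return np.arctan(-f[0]),f,g.sum()
E
python3 - <<'E'
from h import *
for n in('top','scene'):
    z=np.load(n+'0.npz');i,d=z['i'],z['d'];P=cloud(n,d);B=tobox(P)
    th,f,c=hatch(P,d);print(n,'theta',th,'z at hinge',np.polyval(f,.105),c)
    # plate front edge & points above plate (knob)
    h=B[...,2]-np.polyval(f,B[...,0])
    k=(d>0)&(h>.012)&(h<.06)&(B[...,0]>-.13)&(B[...,0]<.05)&(abs(B[...,1])<.08)
    print('knob',k.sum(),B[k].mean(0),B[k].min(0),B[k].max(0))
    e=(abs(h)<.004)&(abs(B[...,1])<.13)&(B[...,2]>.16);print('plate',B[e].min(0),B[e].max(0))
    s=np.array([-.0]);
for q in ([-.09,-.07,.15],[-.06,0,.15]): print(toworld(q))
print(th,.105-.195*np.cos(th),.142+.195*np.sin(th))
E
```

```text
top theta 0.3985687722514379 z at hinge 0.15039389002703854 1049
knob 164 [-0.03857314 -0.00096481  0.2390246 ] [-0.06209638 -0.02592154  0.22527687] [-0.02426946  0.02395887  0.25244228]
plate [-0.08775681 -0.12077009  0.16001473] [0.08750831 0.12004867 0.23538442]
scene theta 0.4379478588049063 z at hinge 0.1466595283940761 3392
knob 149 [-0.02920378  0.0010604   0.24061809] [-0.05603749 -0.02685724  0.2173702 ] [-0.01821151  0.02530287  0.25110806]
plate [-0.08492978 -0.12096215  0.16001719] [0.08372382 0.11960211 0.23686543]
[0.5541602  0.03228254 0.15      ]
[0.57012244 0.10674868 0.15      ]
0.4379478588049063 -0.0715966498621916 0.22469596881015724
```

Request:
send_rows(
  plan=[
    [[0,0,-0.28],[0,0,0.0733]],
    [[0,0,-0.28],[0,0,0.0733]],
    [[0,0,-0.28],[0,0,0.0733]],
    [[0,0,-0.28],[0,0,0.0733]],
    [[0,0,-0.28],[0,0,0.0733]],
    [[0,0,-0.28],[0,0,0.0733]],
    [[0,0,-0.28],[0,0,0.0733]],
    [[0,0,-0.28],[0,0,0.0733]],
    [[0,0,-0.28],[0,0,0.0733]],
    [[0,0,-0.28],[0,0,0.0733]],
  ],
  gripper=-1,
  force=20,
)

```text
time: 1.35
tool_pos: [0.1174, 0.5115, 0.2965]
tool_rot: [-3.141, 0.001, 1.761]
contact_force: [0.0, -0.1, -0.5]
opening: 0.001
grip_force: 0.0
```

Request:
send_rows(
  plan=[
    [[-0.8,0.7,0],[0,0,0]],
    [[-0.8,0.7,0],[0,0,0]],
    [[-0.8,0.7,0],[0,0,0]],
    [[-0.8,0.7,0],[0,0,0]],
    [[-0.8,0.7,0],[0,0,0]],
    [[-0.8,0.7,0],[0,0,0]],
    [[-0.8,0.7,0],[0,0,0]],
    [[-0.8,0.7,0],[0,0,0]],
    [[-0.8,0.7,0],[0,0,0]],
    [[-0.8,0.7,0],[0,0,0]],
  ],
)

```text
time: 2.6
tool_pos: [0.3282, 0.3484, 0.2964]
tool_rot: [-3.141, 0.0, 1.764]
contact_force: [-0.3, 0.2, -0.2]
opening: 0.0004
grip_force: 0.0
```

Request:
send_rows(
  plan=[
    [[-0.95,0.78,0],[0,0,0]],
    [[-0.95,0.78,0],[0,0,0]],
    [[-0.95,0.78,0],[0,0,0]],
    [[-0.95,0.78,0],[0,0,0]],
    [[-0.95,0.78,0],[0,0,0]],
    [[-0.95,0.78,0],[0,0,0]],
    [[-0.95,0.78,0],[0,0,0]],
    [[-0.95,0.78,0],[0,0,0]],
    [[-0.95,0.78,0],[0,0,0]],
    [[0,0,0],[0,0,0]],
  ],
)

```text
time: 3.85
tool_pos: [0.542, 0.1717, 0.2957]
tool_rot: [-3.14, 0.0, 1.762]
contact_force: [-0.4, 0.0, -0.0]
opening: 0.0006
grip_force: 0.0
```

```bash
python3 - <<'E'
from h import *
s=robot.observe();C=cal('wrist');i,d=read_camera('wrist');cv2.imwrite('pics/w1.png',i);np.savez('w1.npz',i=i,d=d)
print(s['qpos'],tobox(s['tool_pos']));P=cloud('wrist',d,C)
print(hatch(P,d))
E
```

```text
[ 1.72127829e-01  3.83859101e-01  1.27180653e+00 -2.07838800e-04
  1.48739657e+00 -1.89972590e-02] [-0.07509366  0.06915517  0.29567094]
(np.float64(0.8540481833879646), array([-1.14766962,  0.28527936]), np.int64(2846))
```

View pics/w1.png

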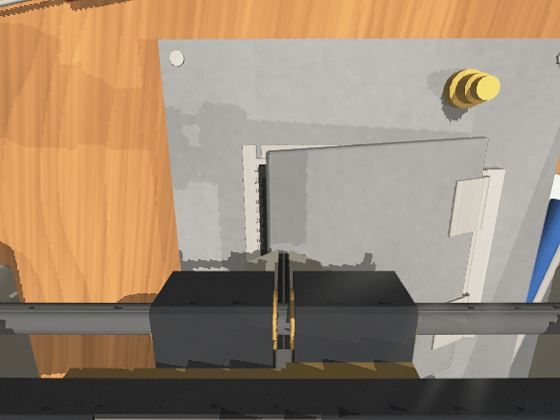

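The wrist view shows the closed fingertips at about (283,265), over the left half of the plate just inside its front edge (column 268). I'll press down from here.

Request:
send_rows(
  plan=[
    [[0,0,0.4],[0,0,0]],
    [[0,0,0.4],[0,0,0]],
    [[0,0,0.4],[0,0,0]],
    [[0,0,0.4],[0,0,0]],
    [[0,0,0.4],[0,0,0]],
    [[0,0,0.4],[0,0,0]],
    [[0,0,0.2],[0,0,0]],
    [[0,0,0.2],[0,0,0]],
    [[0,0,0.2],[0,0,0]],
    [[0,0,0.2],[0,0,0]],
  ],
)

```text
time: 5.15
tool_pos: [0.5412, 0.1731, 0.2166]
tool_rot: [3.141, -0.0, 1.764]
contact_force: [-0.2, 0.1, 1.9]
opening: 0.0005
grip_force: 0.7
```

Request:
send_rows(
  plan=[
    [[0,-0.06,0.2],[0,0,0]],
    [[0,-0.06,0.2],[0,0,0]],
    [[0,-0.06,0.2],[0,0,0]],
    [[0,-0.06,0.2],[0,0,0]],
    [[0,-0.06,0.2],[0,0,0]],
    [[0,-0.06,0.2],[0,0,0]],
    [[0,-0.06,0.2],[0,0,0]],
    [[0,-0.06,0.2],[0,0,0]],
    [[0,0,0],[0,0,0]],
    [[0,0,0],[0,0,0]],
  ],
)

```text
time: 6.4
tool_pos: [0.5291, 0.1708, 0.1766]
tool_rot: [-3.141, -0.0, 1.764]
contact_force: [-0.2, -0.1, 0.3]
opening: 0.0007
grip_force: 0.0
```

Request:
send_rows(
  plan=[
    [[0,0,0.15],[0,0,0]],
    [[0,0,0.15],[0,0,0]],
    [[0,0,0.15],[0,0,0]],
    [[0,0,0.15],[0,0,0]],
    [[0,0,0.15],[0,0,0]],
    [[0,0,0.1],[0,0,0]],
    [[0,0,0.05],[0,0,0]],
    [[0,0,0],[0,0,0]],
    [[0,0,0],[0,0,0]],
    [[0,0,0],[0,0,0]],
  ],
)

```text
time: 7.65
tool_pos: [0.5294, 0.1708, 0.1543]
tool_rot: [3.141, -0.0, 1.764]
contact_force: [-0.7, 0.4, 1.0]
opening: 0.0005
grip_force: 1.0
```

Request:
send_rows(
  plan=[
    [[0,0,0.04],[0,0,0]],
    [[0,0,0.04],[0,0,0]],
    [[0,0,0.04],[0,0,0]],
    [[0,0,0],[0,0,0]],
    [[0,0,0],[0,0,0]],
    [[0,0,0],[0,0,0]],
    [[0,0,0],[0,0,0]],
    [[0,0,0],[0,0,0]],
    [[0,0,0],[0,0,0]],
    [[0,0,0],[0,0,0]],
  ],
)

```text
time: 8.9
tool_pos: [0.5293, 0.1708, 0.1519]
tool_rot: [3.141, -0.0, 1.764]
contact_force: [-3.2, 0.2, 6.0]
opening: 0.0002
grip_force: 3.5
```

Request:
send_rows(
  plan=[
    [[0,0,-1],[0,0,0]],
    [[0,0,-1],[0,0,0]],
    [[0,0,-1],[0,0,0]],
    [[0,0,-1],[0,0,0]],
    [[-0.94,0.19,0],[0,0,0]],
    [[-0.94,0.19,0],[0,0,0]],
    [[-0.94,0.19,0],[0,0,0]],
    [[-0.94,0.19,0],[0,0,0]],
    [[-0.94,0.19,0],[0,0,0]],
    [[-0.94,0.19,0],[0,0,0]],
  ],
  gripper=0.1,
)

```text
time: 10.15
tool_pos: [0.5849, 0.0371, 0.2508]
tool_rot: [3.141, -0.0, 1.764]
contact_force: [-0.0, 0.6, 0.7]
opening: 0.0506
grip_force: 0.0
```

```bash
python3 - <<'E'
from h import *
s=robot.observe();C=cal('wrist');i,d=read_camera('wrist');cv2.imwrite('pics/w2.png',i)
print(tobox(s['tool_pos']));P=cloud('wrist',d,C);B=tobox(P)
i2,d2=read_camera('top');P2=cloud('top',d2);B2=tobox(P2)
for B_,d_,n in((B,d,'w'),(B2,d2,'t')):
    m=(d_>0)&(B_[...,0]>-.1)&(B_[...,0]<.06)&(abs(abs(B_[...,1])-.07)<.035)&(B_[...,2]>.143)&(B_[...,2]<.17)
    f=np.polyfit(B_[m][:,0],B_[m][:,2],1);print(n,'theta',-f[0],np.polyval(f,[-.06,.105]),m.sum())
    k=(d_>0)&(B_[...,2]>.172)&(B_[...,2]<.2)&(abs(B_[...,0]+.06)<.04)&(abs(B_[...,1])<.045)
    if k.sum()>5: print('knob',k.sum(),B_[k].mean(0),B_[k].max(0)[2],cv2.minAreaRect(B_[k][:,:2].astype(np.float32)*1000))
E
```

```text
[-0.05892141 -0.07114527  0.2508401 ]
w theta 0.0460575501259734 [0.15445909 0.14685959] 32746
knob 1417 [-0.059023    0.00038527  0.18794934] 0.19142470012231727 ((-59.22351837158203, -0.5051651000976562), (50.49566650390625, 10.657106399536133), 84.86956024169922)
t theta 0.045377054553417236 [0.15343767 0.14595045] 978
knob 66 [-0.06116328 -0.00260259  0.18530222] 0.19259404358214496 ((-60.42563247680664, -2.878683090209961), (44.527061462402344, 11.048589706420898), 82.35772705078125)
```

View pics/w2.png

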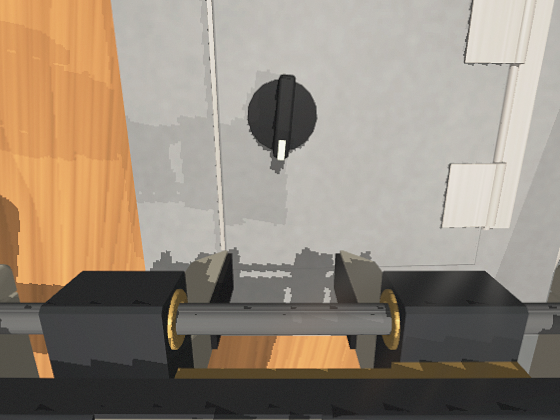

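The wrist view shows the knob at (283,116) with its wing tilted slightly clockwise, which is about 0.09 rad. The hatch now rests on the seal at about 0.046 rad, so I'll move over the knob and grip the wing.

Request:
send_rows(
  plan=[
    [[0.706,0,0],[0,0,0]],
    [[0.706,0,0],[0,0,0]],
    [[0.706,0,0],[0,0,0]],
    [[0.706,0,0],[0,0,0]],
    [[0,0,0],[0,0,0.057]],
    [[0,0,0.9],[0,0,0]],
    [[0,0,0.9],[0,0,0]],
    [[0,0,0.9],[0,0,0]],
    [[0,0,0.5],[0,0,0]],
    [[0,0,0.25],[0,0,0]],
  ],
)

```text
time: 11.5
tool_pos: [0.5707, 0.1078, 0.1646]
tool_rot: [-3.141, -0.0, 1.675]
contact_force: [0.2, 0.2, -0.8]
opening: 0.0506
grip_force: 0.0
```

Request:
send_rows(
  plan=[
    [[0,0,0],[0,0,0]],
    [[0,0,0],[0,0,0]],
    [[0,0,0],[0,0,0]],
    [[0,0,0],[0,0,0]],
    [[0,0,0],[0,0,0]],
    [[0,0,0],[0,0,0]],
    [[0,0,0],[0,0,0]],
    [[0,0,0],[0,0,0]],
    [[0,0,0],[0,0,0]],
    [[0,0,0],[0,0,0]],
  ],
  gripper=-1,
  force=20,
)

```text
time: 12.75
tool_pos: [0.5708, 0.1072, 0.165]
tool_rot: [3.141, -0.0, 1.675]
contact_force: [1.0, -0.1, 1.5]
opening: 0.0101
grip_force: 19.9
```

Request:
send_rows(
  plan=[
    [[0,0,0.04],[0,0,0]],
    [[0,0,0.04],[0,0,0]],
    [[0,0,0.04],[0,0,0]],
    [[0,0,0.04],[0,0,0]],
    [[0,0,0.04],[0,0,0]],
    [[0,0,0],[0,0,0]],
    [[0,0,0],[0,0,0]],
    [[0,0,0],[0,0,0]],
    [[0,0,0],[0,0,0]],
    [[0,0,0],[0,0,0]],
  ],
)

```text
time: 14.0
tool_pos: [0.5703, 0.1071, 0.1612]
tool_rot: [-3.141, 0.0, 1.675]
contact_force: [-4.4, -1.1, 10.8]
opening: 0.01
grip_force: 20.0
```

Request:
send_rows(
  plan=[
    [[0,0,0.04],[0,0,0]],
    [[0,0,0.03],[0,0,0]],
    [[0,0,0],[0,0,0]],
    [[0,0,0],[0,0,0]],
    [[0,0,0],[0,0,0]],
    [[0,0,0],[0,0,0]],
    [[0,0,0],[0,0,0]],
    [[0,0,0],[0,0,0]],
    [[0,0,0],[0,0,0]],
    [[0,0,0],[0,0,0]],
  ],
)

```text
time: 15.25
tool_pos: [0.5701, 0.1071, 0.16]
tool_rot: [-3.141, 0.0, 1.675]
contact_force: [-6.6, -1.2, 15.1]
opening: 0.0099
grip_force: 20.0
```

Request:
send_rows(
  plan=[
    [[0,0,0],[0,0,0.04]],
    [[0,0,0],[0,0,0.04]],
    [[0,0,0],[0,0,0.04]],
    [[0,0,0],[0,0,0.04]],
    [[0,0,0],[0,0,0.04]],
    [[0,0,0],[0,0,0.04]],
    [[0,0,0],[0,0,0.04]],
    [[0,0,0],[0,0,0.04]],
    [[0,0,0],[0,0,0]],
    [[0,0,0],[0,0,0]],
  ],
)

```text
time: 16.5
tool_pos: [0.5705, 0.107, 0.16]
tool_rot: [3.141, -0.0, 1.172]
contact_force: [-6.5, -2.4, 13.2]
opening: 0.0098
grip_force: 20.0
```

```bash
python3 -c "
from h import *
s=robot.observe();print(s['torque'],s['contact_force'],s['qpos'])"
```

```text
[-0.36835001  1.32873562 -0.04196177] [-6.53694962 -2.43288143 13.22037904] [ 5.36271636e-02  5.00059998e-01  1.46572544e+00 -3.08440440e-04
  1.17518470e+00  4.52368205e-01]
```

Request:
send_rows(
  plan=[
    [[0,0,0],[0,0,0.05]],
    [[0,0,0],[0,0,0.05]],
    [[0,0,0],[0,0,0.05]],
    [[0,0,0],[0,0,0.05]],
    [[0,0,0],[0,0,0.05]],
    [[0,0,0],[0,0,0.05]],
    [[0,0,0],[0,0,0.05]],
    [[0,0,0],[0,0,0.05]],
    [[0,0,0],[0,0,0.05]],
    [[0,0,0],[0,0,0.05]],
  ],
)

```text
time: 17.75
tool_pos: [0.5709, 0.1067, 0.1601]
tool_rot: [3.14, -0.001, 0.384]
contact_force: [-4.6, -3.2, 13.0]
opening: 0.0098
grip_force: 20.0
```

```bash
python3 -c "
from h import *
s=robot.observe();print(s['torque'],s['contact_force'])"
```

```text
[-0.64259125  1.16597289  0.07598935] [-4.576438   -3.22936657 12.96120884]
```

Request:
send_rows(
  plan=[
    [[0,0,0],[0,0,0.03]],
    [[0,0,0],[0,0,0.03]],
    [[0,0,0],[0,0,0.03]],
    [[0,0,0],[0,0,0.03]],
    [[0,0,0],[0,0,0.02]],
    [[0,0,0],[0,0,0]],
    [[0,0,0],[0,0,0]],
    [[0,0,0],[0,0,0]],
    [[0,0,0],[0,0,0]],
    [[0,0,0],[0,0,0]],
  ],
)

```text
time: 19.0
tool_pos: [0.571, 0.1065, 0.1601]
tool_rot: [3.14, -0.001, 0.167]
contact_force: [-5.3, -3.2, 13.8]
opening: 0.0096
grip_force: 20.0
```

```bash
python3 -c "
from h import *
s=robot.observe();print(s['torque'],s['contact_force'])"
```

```text
[-0.73705484  1.13444876 -0.01106371] [-5.26186942 -3.19078963 13.83859396]
```

Request:
send_rows(
  plan=[
    [[0,0,0],[0,0,0.02]],
    [[0,0,0],[0,0,0.02]],
    [[0,0,0],[0,0,0]],
    [[0,0,-0.04],[0,0,0]],
    [[0,0,-0.04],[0,0,0]],
    [[0,0,-0.04],[0,0,0]],
    [[0,0,0],[0,0,0]],
    [[0,0,0],[0,0,0]],
    [[0,0,0],[0,0,0]],
    [[0,0,0],[0,0,0]],
  ],
)

```text
time: 20.25
tool_pos: [0.571, 0.1066, 0.1611]
tool_rot: [3.141, -0.0, 0.104]
contact_force: [1.2, -4.5, 1.7]
opening: 0.0104
grip_force: 20.5
```

Request:
send_rows(
  plan=[
    [[0,0,0],[0,0,0]],
    [[0,0,0],[0,0,0]],
    [[0,0,0],[0,0,0]],
    [[0,0,0],[0,0,0]],
    [[0,0,-0.5],[0,0,0]],
    [[0,0,-0.9],[0,0,0]],
    [[0,0,-1],[0,0,0]],
    [[0,0,-1],[0,0,0]],
    [[0,0,0],[0,0,0]],
    [[0,0,0],[0,0,0]],
  ],
  gripper=0.1,
)

```text
time: 21.5
tool_pos: [0.5704, 0.1071, 0.2457]
tool_rot: [-3.141, 0.001, 0.104]
contact_force: [-0.0, 0.1, -0.2]
opening: 0.0505
grip_force: 0.0
```

Request:
send_rows(
  plan=[
    [[0,-0.9,-0.3],[0,0,0]],
    [[0,-0.9,0],[0,0,0]],
    [[0,-0.9,0],[0,0,0]],
    [[0,-0.9,0],[0,0,0]],
    [[0,-0.9,0],[0,0,0]],
    [[0,-0.9,0],[0,0,0]],
    [[0,-0.9,0],[0,0,0]],
    [[0,-0.9,0],[0,0,0]],
    [[0,0,0],[0,0,0]],
    [[0,0,0],[0,0,0]],
  ],
)

```text
time: 22.75
tool_pos: [0.5521, 0.286, 0.2536]
tool_rot: [3.141, 0.0, 0.104]
contact_force: [0.0, -0.4, -0.1]
opening: 0.0503
grip_force: 0.0
```

```bash
python3 - <<'E'
from h import *
print(robot.observe()['contact_force'])
for n in('top','scene'):
    i,d=read_camera(n);cv2.imwrite(f'pics/{n}9.png',i);B=tobox(cloud(n,d))
    m=(d>0)&(B[...,0]>-.1)&(B[...,0]<.06)&(abs(abs(B[...,1])-.07)<.035)&(B[...,2]>.135)&(B[...,2]<.16)
    f=np.polyfit(B[m][:,0],B[m][:,2],1);print(n,'theta',-f[0],np.polyval(f,[-.06,.105]),m.sum())
    k=(d>0)&(B[...,2]>.166)&(B[...,2]<.2)&(abs(B[...,0]+.06)<.04)&(abs(B[...,1])<.045)
    if k.sum()>5: print('knob',k.sum(),B[k].mean(0),cv2.minAreaRect(B[k][:,:2].astype(np.float32)*1000))
E
```

```text
[ 0.0154675  -0.43568027 -0.13035765]
top theta 0.022443867471061696 [0.14943717 0.14573393] 2437
knob 68 [-0.06207198 -0.00154535  0.18182617] ((-61.05610656738281, -1.0416512489318848), (10.145709037780762, 49.69386291503906), 87.7492446899414)
scene theta 0.02341345894015431 [0.1499207  0.14605747] 3275
knob 132 [-0.05556753  0.00089783  0.17896545] ((-58.47765350341797, -0.385068416595459), (11.920687675476074, 53.50623321533203), 88.56307983398438)
```

View pics/top9.png

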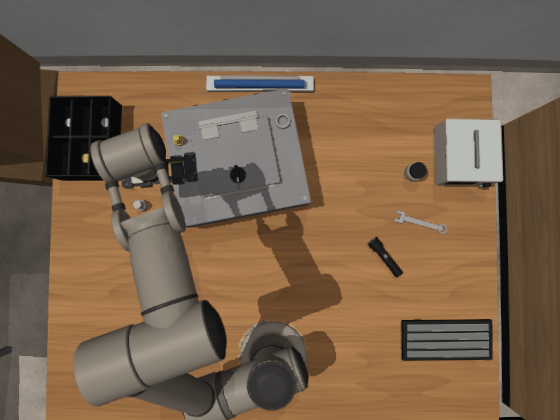

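The top view shows the hatch shut at about 0.022 rad (it rested at 0.046 unlatched). The wing at (237,173) now lies along the box's x, which is about 1.6 rad. The gripper is clear of everything at (180,168) and the bystanders are undisturbed.

```bash
python3 -c "
from cell import robot
print(robot.hand_in())"
```

```text
the job is handed in; nothing more can be done
None
```

I handed the job in at about 23 s of the 72 s allowed: the hatch is shut at about 0.022 rad, the knob is at its closed stop (about 1.6 rad), and the hatch stayed down after I let go, though the hand-in returned no verdict.

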